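# Switch on the extractor at its guarded toggle

## Task

Switch on the extractor at the switch box whose toggle sits under a hinged black guard: lift the guard with the back of a finger, push the toggle beneath it fully over to the far side, then take the finger away so that the guard drops fully shut. Work gently with the fingers' outsides and tips, pinching and forcing nothing: leave the unguarded toggle on the other box alone, and do not pick up or shift the ink bottle, varnish jar or thread spool standing round the boxes.

Things in the scene. Friction and masses are not known exactly. Their poses are not given: they have to be found in the camera images.
- guarded_box: Fixed grey switch box with a bare metal panel on top, 100 (x) x 110 (y) x 50 mm high, that carries the guard and the extractor's toggle. Origin: centre of its underside; its +x axis points away from the robot (turned by up to 0.35 rad), z up; the panel is at z = 50 mm. The two boxes may stand left or right of the robot's centre line.
- guard_hinge (a point): Middle of the guard's hinge axis, on the box at x = +22, y = 0, z = 56 mm in the box's frame; the axis lies along the box's y. Frame parallel to the box's.
- guard (a joint): Angle of the black guard, rad: 0 shut, grows as its front swings up and back over the hinge, stop at 1.3. A hood with no front wall: rear wall 12 mm behind the hinge, roof 74 mm wide (y), 3 mm thick, side cheeks hanging 13 mm below the roof (68 mm clear between them), open below them. It never stays open: weight and a light spring (0.03 Nm shut, 0.05 Nm at 0.7 rad) shut it when let go.
- guard_lip (a point): Middle of the guard's rolled front lip (a bar 8 mm thick along y), on the guard; shut, it is 32 mm in front of and 38 mm above the hinge, 44 mm over the panel. It is smooth, slippery plastic: pushing it level to the box's +x with an upright finger swings the guard open; the finger passes in under the roof while the lip slides up its back, at most 57 mm over the panel.
- fan_toggle (a joint): Angle of the extractor's toggle under the guard, rad: 0 off (leaning 0.36 rad to the robot, -x), 0.72 on (leaning 0.36 rad away, +x). Stiff (about 1 N at the tip), it stays where it is left, so push it all the way. Its pivot lies 8 mm in front of the guard's hinge and 54 mm above the box's underside.
- fan_toggle_tip (a point): Centre of the round end (9 mm) of the extractor's steel toggle, 6 mm thick, 30 mm from its pivot; off, it stands 19 mm in front of the guard's hinge and 32 mm over the panel. A bush of 8.5 mm radius and 5 mm height surrounds its foot. A fingertip 18 to 28 mm over the panel meets the toggle's upper part while only its last 40 mm touch the lip.
- lamp_box: Fixed box of the same size and make but with a bare toggle and no guard, on the other side. Its toggle is to be left off. Origin: centre of its underside.
- lamp_toggle (a joint): Angle of the unguarded toggle, same values as the extractor's; it is off (0) and must stay so.
- ink_bottle: Loose black ink bottle, 42 mm thick and 60 mm high, standing beside the guarded box. Origin: centre of its underside.
- varnish: Loose brown varnish jar, 52 mm thick and 73 mm high, on the other side of the guarded box. Origin: centre of its underside.
- thread: Loose thread spool, 31 mm thick and 40 mm high, standing beside the unguarded box. Origin: centre of its underside.

How it is judged (in metres and radians):
On the way, in this order (a step that is already met when the one before it is completed fails the run):
1. the guard is lifted while the toggle is still off (value of joint guard above 0.15 rad and value of joint fan_toggle below 0.36 rad), for 0.03 s.
2. the toggle is pushed over to on under the lifted guard (value of joint guard above 0.3 rad and value of joint fan_toggle above 0.56 rad), for 0.03 s.
At the end, for the whole second after the job is handed in: The extractor's toggle is on (above 0.6 rad), the guard has dropped shut (below 0.06 rad), the unguarded toggle is still off (below 0.15 rad) and the bottle, jar and spool stand within 20 mm of where they were (value of joint fan_toggle above 0.6 rad and value of joint guard below 0.06 rad and value of joint lamp_toggle below 0.15 rad and distance of each of ink_bottle, varnish, thread from where it was at the start of the episode below 0.02 m); the robot touches nothing.
It fails at once if the unguarded toggle is moved (value of joint lamp_toggle above 0.25 rad).
It fails at once if the bottle, jar or spool is shifted by more than 20 mm or lifted (distance of any of ink_bottle, varnish, thread from where it was at the start of the episode above 0.02 m or height (world z) of any of ink_bottle, varnish, thread above 0.01 m).
It fails at once if the guarded box, its guard or its toggle is pinched or forced with over 30 N (contact force between the fingers and guarded_box above 30 N).
It also fails if it takes over 32 s, if anything falls off the work surface, if the arm or the gripper's body presses on something with over 40 N, if the wrist force passes 120 N, or if a joint passes its speed limit or range.

## Robot

A 6-joint arm with a two-finger parallel gripper is mounted at the origin on the work surface; the furniture and walls round the work are solid. World frame = base frame: x ahead of the robot, y to its left, z up, the work surface at z = 0. Lengths are in mm, angles in rad, forces in N, time in s.
With the tool pointing down it reaches from about 275 to 750 mm from the base axis. Payload 10.2 kg.
Tool frame: the origin (TCP) lies at the very end of the fingers, on their centre line; the grasp point (between the pads) lies 19 mm behind it (ctrl.hold_point_z is the distance from the TCP to the grasp point, in mm); z points along the fingers, y is the direction in which the jaws open and shut (so a half turn about z gives the same grasp; the last joint's range is limited). The gripper opens to 85 mm and grips with 20 to 120 N. Pads are 22 mm wide; open, the fingers measure 114 mm over their backs; the gripper's body (76 mm by 85 mm) begins 54 mm behind the grasp point. The pads swing forward as they close: fully open they stand 13 mm farther back than shut.
Start: joints at [-1.548, 0.313, 1.498, -0, 1.331, -0.223], TCP at [127.736, -509.229, 231.294] pointing down, gripper open.
Joint ranges: [-2.94, 2.94], [-0.97, 2.17], [0.19, 2.56], [-1.23, 4.37], [0.02, 3.11], [-2.88, 2.88]. Speed limits (rad/s): [2.39, 2.39, 3.01, 3.14, 3.14, 3.14].

## Interface

Orientations are given as a unit quaternion [w, x, y, z].
In Python, from rig import readout, cams, workorder, spotter, ctrl gives the robot as it stands.
- The arm moves only by the tool step_arm, never from a script. Its argument "plan" is text: rows parted by semicolons, each of 5 numbers parted by spaces: the shift along the tool's x, y, z in cm, then the turn about the tool's z in degrees, then the opening in per cent of the stroke, from 0 (shut) to 100 (fully open). In form: x y z twist gripper; .... A call has 1 to 10 rows; each row is the pose to reach, as a shift and turn from the pose commanded when the call began, along the tool's axes at that moment; what a row does not reach only later rows make up. A row lasts 1/10 s, in which the tool goes at most 50 mm and 8.59 degrees, less where a joint would pass 70% of its speed; a pose out of reach is approached as far as the arm can. A call with a gripper value outside its range is refused whole. The fingers move at their own pace and stop on an object; "grip_force" is the grip in N (left out, the last holds). Time passes only in rows, so rows that repeat a pose let the fingers close. It gives the time, the measured TCP pose, the force and the opening at its end, in the units of the state.
- readout.sense(): the state, without advancing time (a new reading comes with each control period).
- cams.capture(name): name is "side" or "top"; returns (picture, depth): 384x512x3 uint8, red, green, blue; 384x512 float32, mm along the optical axis (not along the pixel's ray), 0 where there is no reading.
- cams.camera_info(name): a dict with "vfov" (degrees; the focal length in pixels is half the picture's height over the tangent of half this angle, whatever the lens; pixels are square), "cx", "cy" (the principal point, pixels), "k1" (the pictures are not rectified: a ray, as slopes to the right and down, at radius r is drawn at 1 + k1 r^2 times it, then the intrinsics apply), "rvec" (rotation vector, rad) and "tvec" (3), from world to camera coordinates, as OpenCV has them. Camera axes: x right, y down, z forward; pixel columns grow to the right and rows downward; lengths in mm; the calibration is good to about 2 mm. A picture is of the moment at which its call begins. camera_info takes no time and is no camera call.
- workorder.finish_job(): hands the job in, once; it reports no verdict.
Trained networks look in the newest picture that a camera, given by its name, has taken for a name from the list of things; names that differ only in an ending like _2 or _b are one class to them, and where a whole thing is asked for, a point or a joint stands for the part that bears it (a point fixed in the world has none). Each returns a list of dicts, best first, with "conf" (0 to 1); they miss things now and then, are a little off and sometimes report something else, mostly with a low value. They report only what shows in the picture. A call takes as long as a camera call.
- spotter.regions_of(camera, target): "pixels" (384x512 bool, what is visible of it) and "extent" ([centre column, centre row, width, height] in pixels, round what is visible of it).
The state is a dict: "time_s": time; "joints": joint angles; "dq": joint speeds; "tau": joint torques, N m; "eef_pos": TCP position; "ee_rot": TCP orientation; "force": force on the tool from outside, world axes, zero at the start; "wrist_torque": the same for the moment, N m; "grip_width": opening from 0.0 (shut) to 1.0 (fully open).
Only numpy, scipy, OpenCV 4.12 (cv2) and the standard library are available. Lean on these libraries where they do the work, as an engineer would, in place of code of your own. Each camera call takes 0.05 s, during which the arm holds its last target. There are 200 camera calls.

## Working session

There is one attempt and no reset: what is moved stays moved. The work goes in short steps, Python scripts to look and compute and a tool call to move; the robot and the scene stay as the last step left them, time stands still between calls to the robot, and variables do not carry over. Pictures are saved under pics/ and viewed, about 8 in all and at most 12, crops included, and the job is handed in when it is done.

Besides the shell and the picture viewer there is one more tool, called after "Request:" as name(argument=value, ...) on one line, values as JSON. step_arm: Moves the arm, as the interface text tells. Its arguments: {"type":"object","properties":{"plan":{"type":"string"},"grip_force":{"type":"number"}},"required":["plan"]}

```bash
mkdir -p pics; cat > h.py <<'E'
import numpy as np, cv2
from rig import readout, cams, workorder, spotter, ctrl
def K(n):
    i=cams.camera_info(n); f=192/np.tan(np.radians(i['vfov'])/2)
    R=cv2.Rodrigues(np.array(i['rvec'],float))[0]; return i,f,R,np.array(i['tvec'],float)
def world(n,depth,mask):
    i,f,R,t=K(n); v,u=np.nonzero(mask&(depth>0))
    p=np.stack([u,v],1).astype(float)[:,None]
    M=np.array([[f,0,i['cx']],[0,f,i['cy']],[0,0,1]])
    x=((p[:,0]-[i['cx'],i['cy']])/f); y=x.copy()
    for _ in range(10): y=x/(1+i['k1']*(y**2).sum(1,keepdims=True))
    d=depth[v,u].astype(float); P=np.c_[y*d[:,None],d]
    return (P-t)@R, np.c_[u,v]
E
python3 - <<'E'
from h import *
s=readout.sense(); print({k:np.round(s[k],3) for k in('time_s','eef_pos','ee_rot','joints','force')})
ims=[]
for n in('top','side'):
    im,d=cams.capture(n); ims.append(im); np.save(n+'.npy',d); print(n,cams.camera_info(n))
    for t in('guarded_box','guard','lamp_box','ink_bottle','varnish','thread','fan_toggle'):
        for r in spotter.regions_of(n,t)[:2]:
            P,_=world(n,d,r['pixels'])
            print(t,round(r['conf'],2),np.round(r['extent']),len(P),np.round(np.median(P,0)) if len(P) else '',np.round(np.percentile(P,[2,98],axis=0)).tolist() if len(P) else '')
            np.save(f'{n}_{t}.npy',r['pixels']) if r['conf']>.5 else 0
cv2.imwrite('pics/a.png',cv2.cvtColor(cv2.resize(np.vstack(ims),None,fx=.78,fy=.78),4))
E
```

```text
{'time_s': np.float64(0.0), 'eef_pos': array([ 127.741, -508.953,  230.704]), 'ee_rot': array([-0.001,  0.992,  0.123,  0.   ]), 'joints': array([-1.548,  0.314,  1.498,  0.   ,  1.331, -0.223]), 'force': array([-0.736,  0.849, -0.156])}
top {'vfov': 54.02889468502564, 'cx': 248.581071372993, 'cy': 193.2331843955505, 'k1': -0.10584479048306031, 'rvec': array([ 2.16931782, -2.18303882,  0.1694416 ]), 'tvec': array([-41.50010278, 439.5705346 , 945.84523138])}
guarded_box 0.94 [119. 190.  45.  46.] 1836 [438. 283.  51.] [[394.0, 241.0, 17.0], [492.0, 344.0, 99.0]]
guard 0.92 [110. 186.  35.  20.] 668 [455. 294.  96.] [[430.0, 258.0, 50.0], [487.0, 332.0, 100.0]]
lamp_box 0.59 [305. 197.  48.  48.] 1744 [ 437. -181.   50.] [[386.0, -239.0, 19.0], [488.0, -129.0, 55.0]]
ink_bottle 0.76 [ 78. 195.  20.  10.] 279 [442. 393.  42.] [[424.0, 381.0, 2.0], [464.0, 423.0, 62.0]]
ink_bottle 0.51 [336. 189.  13.  11.] 143 [ 443. -273.   39.] [[431.0, -289.0, 0.0], [458.0, -262.0, 44.0]]
varnish 0.76 [158. 184.  25.  22.] 390 [460. 183.  54.] [[439.0, 165.0, 5.0], [486.0, 213.0, 77.0]]
side {'vfov': 48.46398587051286, 'cx': 252.36651399232164, 'cy': 195.52012370710213, 'k1': -0.12972397305411995, 'rvec': array([ 2.06460999, -0.43898751,  0.2755995 ]), 'tvec': array([-408.14083633,  130.18745443,  950.7306783 ])}
guarded_box 0.52 [225. 159.  15.  27.] 218 [461. 251.  51.] [[264.0, -273.0, 8.0], [491.0, 304.0, 322.0]]
lamp_box 0.75 [284. 246.  66.  54.] 2184 [ 426. -210.   49.] [[384.0, -249.0, 9.0], [489.0, -140.0, 55.0]]
varnish 0.59 [231. 170.  18.  26.] 430 [460. 173.  42.] [[440.0, 161.0, 3.0], [489.0, 201.0, 75.0]]
thread 0.58 [308. 268.  11.  26.] 258 [ 442. -284.   32.] [[433.0, -291.0, 5.0], [460.0, -264.0, 42.0]]
```

View pics/a.png

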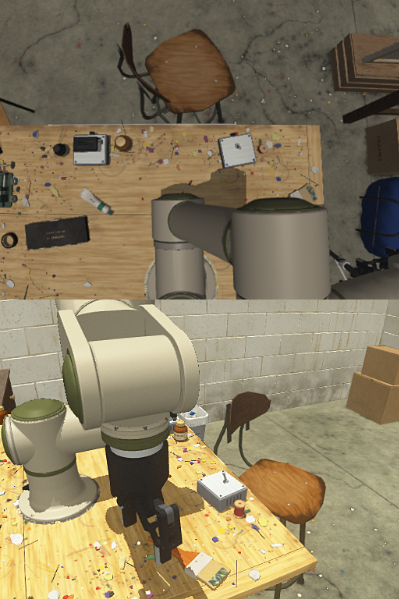

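The top view shows the guarded box with its black guard at about (90,150), with the ink bottle and varnish jar on either side of it. The lamp box is at about (238,150) with the spool to its right. The side view shows the gripper in front and the guarded box mostly hidden behind the arm. Next I'll fit the box pose.

```bash
python3 - <<'E'
from h import *
from scipy.optimize import minimize
d=np.load('top.npy'); box=np.load('top_guarded_box.npy')|np.load('top_guard.npy')
for nm,full in(('guarded_box',1),('lamp_box',0)):
    m=np.zeros_like(box); 
    b=np.load(f'top_{nm}.npy'); v,u=np.nonzero(b); m[v.min()-4:v.max()+5,u.min()-4:u.max()+5]=1
    P,_=world('top',d,m)
    p=P[(P[:,2]>43)&(P[:,2]<57)][:,:2]; g=P[(P[:,2]>90)&(P[:,2]<108)][:,:2]
    print(nm,len(p),len(g),'z',np.round(np.median(P[(P[:,2]>43)&(P[:,2]<57)],0),1))
    for q in(p,g):
        if len(q)>50: 
            # drop outlier speckle
            k=np.array([((q-a)**2).sum(1)<16**1 for a in q]).sum(1)>3; r=cv2.minAreaRect(q[k].astype(np.float32)); print('rect',np.round(r[0],1),np.round(r[1],1),round(r[2],1))
    if full: print('guard z',np.round(np.percentile(P[P[:,2]>80][:,2],[5,50,95])))
    # pose fit on the panel: smallest pose whose rectangle edges match (front and sides)
    def cost(x):
        c,s=np.cos(x[2]),np.sin(x[2]); l=(p-x[:2])@np.array([[c,-s],[s,c]])
        out=np.maximum(np.abs(l)-[50,55],0); 
        # want front edge (-x) and both sides tight: percentile match
        f=np.percentile(l[:,0],1); L,Rr=np.percentile(l[:,1],[1,99])
        return np.minimum(out**2,25).sum(1).mean()+.02*((f+49)**2+(L+54)**2+(Rr-54)**2)
    best=min((minimize(cost,[*np.median(p,0),a],method='Nelder-Mead',options=dict(maxiter=2000)) for a in np.arange(-.35,.36,.1)),key=lambda r:r.fun)
    print('fit',np.round(best.x,3),best.fun)
im,_=cams.capture('top'); i,f,R,t=K('top')
cv2.imwrite('pics/b.png',cv2.cvtColor(cv2.resize(im[140:240,60:190],None,fx=6,fy=6,interpolation=cv2.INTER_CUBIC),4))
E
```

```text
guarded_box 989 616 z [423.3 279.7  50.3]
rect [443.4 294.8] [109.1 100.2] 89.7
rect [453.7 295. ] [75.4 47.4] 89.9
guard z [93. 97. 99.]
fit [4.42848e+02 2.95297e+02 4.20000e-02] 0.016493014984585115
lamp_box 1623 0 z [ 436.5 -184.5   50.3]
rect [ 438.2 -186.6] [100.2 111.3] 10.4
fit [ 4.38174e+02 -1.86081e+02  1.74000e-01] 0.0010769671259949958
```

View pics/b.png

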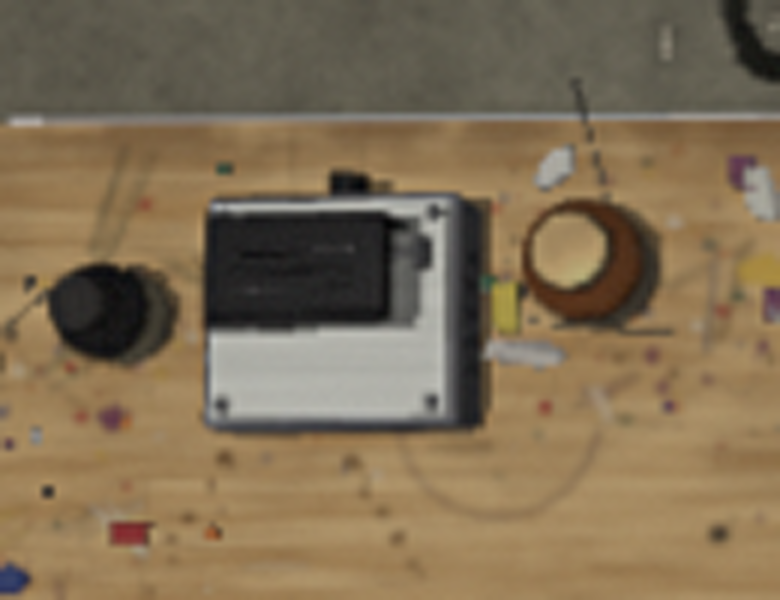

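Request:
step_arm(plan="39.3 -32.3 0 -75.9 0;39.3 -32.3 0 -75.9 0;39.3 -32.3 0 -75.9 0;39.3 -32.3 0 -75.9 0;39.3 -32.3 0 -75.9 0;39.3 -32.3 0 -75.9 0;39.3 -32.3 0 -75.9 0;39.3 -32.3 0 -75.9 0;39.3 -32.3 0 -75.9 0;39.3 -32.3 0 -75.9 0", grip_force=20)

```text
time_s: 1.85
eef_pos: [426.1, -105.4, 231.6]
ee_rot: [0.0, 0.706, 0.708, 0.0]
force: [1.0, -0.9, 0.3]
grip_width: -0.001
```

Request:
step_arm(plan="39.5 -6 3 0 0;39.5 -6 3 0 0;39.5 -6 3 0 0;39.5 -6 3 0 0;39.5 -6 3 0 0;39.5 -6 3 0 0;39.5 -6 3 0 0;39.5 -6 3 0 0;39.5 -6 3 0 0;39.5 -6 3 0 0")

```text
time_s: 2.85
eef_pos: [364.8, 288.3, 201.1]
ee_rot: [0.0, 0.706, 0.708, -0.0]
force: [1.4, 0.0, -0.5]
grip_width: -0.002
```

```bash
python3 - <<'E'
from h import *
a,d=cams.capture('side'); b,e=cams.capture('top'); s=readout.sense(); print(s['eef_pos'],s['ee_rot'],s['joints'],s['force'],s['time_s'])
m=np.ones(d.shape,bool)
for n,dd in(('side',d),('top',e)):
    P,uv=world(n,dd,m); k=(abs(P[:,0]-s['eef_pos'][0])<60)&(abs(P[:,1]-s['eef_pos'][1])<60)&(P[:,2]>s['eef_pos'][2]-5)&(P[:,2]<s['eef_pos'][2]+110)
    Q=P[k]; print(n,len(Q))
    for z in range(0,110,10):
        q=Q[abs(Q[:,2]-s['eef_pos'][2]-z)<5]
        if len(q)>4: print(z,len(q),np.round(np.percentile(q,[3,97],axis=0)[:,:2]-s['eef_pos'][:2]).tolist())
cv2.imwrite('pics/c.png',cv2.cvtColor(np.hstack([cv2.resize(x,None,fx=3,fy=3) for x in(a[60:240,150:280],b[120:300,50:180])]),4))
E
```

```text
[365.56267816 286.88544854 201.35128235] [ 1.05825694e-04  7.07554694e-01  7.06658573e-01 -6.96369537e-05] [ 4.12568400e-01  2.07634731e-01  1.71645363e+00 -2.64115739e-04
  1.21755707e+00  4.13927081e-01] [-0.32873073 -0.4093261   0.74430369] 2.95
side 856
0 5 [[-6.0, -10.0], [5.0, -6.0]]
10 27 [[-11.0, -12.0], [12.0, 1.0]]
20 33 [[-11.0, -13.0], [11.0, -0.0]]
30 31 [[-12.0, -13.0], [10.0, 5.0]]
40 37 [[-12.0, -15.0], [15.0, -3.0]]
50 77 [[-27.0, -15.0], [32.0, 7.0]]
60 98 [[-35.0, -15.0], [38.0, 11.0]]
70 91 [[-46.0, -17.0], [45.0, 11.0]]
80 106 [[-53.0, -18.0], [52.0, 4.0]]
90 151 [[-58.0, -20.0], [56.0, 4.0]]
100 130 [[-51.0, -22.0], [46.0, 3.0]]
top 357
10 17 [[-12.0, -11.0], [12.0, -6.0]]
20 27 [[-10.0, -11.0], [13.0, -6.0]]
30 17 [[-11.0, -10.0], [10.0, -6.0]]
40 26 [[-13.0, -12.0], [11.0, -1.0]]
50 52 [[-30.0, -13.0], [31.0, -5.0]]
60 37 [[-25.0, -12.0], [41.0, -1.0]]
70 56 [[-13.0, -16.0], [47.0, -3.0]]
80 40 [[-14.0, -16.0], [53.0, -4.0]]
90 68 [[40.0, -13.0], [59.0, 1.0]]
100 16 [[33.0, -12.0], [57.0, 0.0]]
```

View pics/c.png

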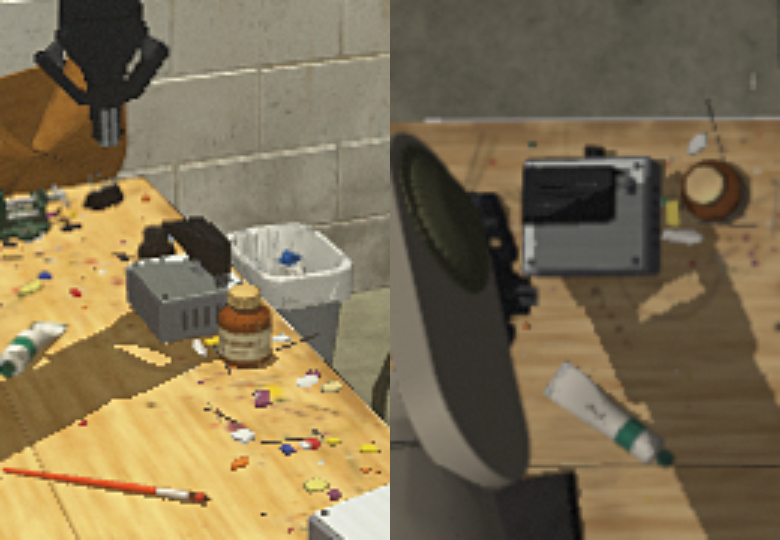

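The closed fingers are about 25 mm thick over the last 45 mm, so contact should come at about TCP x + 12.5. I'll descend in front of the lip and measure.

Request:
step_arm(plan="0.8 1.4 4 0 0;0.8 1.4 8 0 0;0.8 1.4 11 0 0;0.8 1.4 13 0 0;0.8 1.4 13 0 0;0.8 1.4 13 0 0")

```text
time_s: 3.55
eef_pos: [380.1, 295.0, 72.2]
ee_rot: [0.0, 0.708, 0.706, 0.0]
force: [-0.7, -0.1, 1.6]
grip_width: -0.0
```

Request:
step_arm(plan="0 1 0 0 0;0 2 0 0 0;0 3 0 0 0;0 3.5 0 0 0;0 4 0 0 0;0 4.5 0 0 0;0 4.5 0 0 0")

```text
time_s: 4.25
eef_pos: [424.7, 295.7, 71.2]
ee_rot: [0.0, 0.707, 0.707, 0.0]
force: [-0.4, -0.3, 0.1]
grip_width: 0.002
```

```bash
python3 - <<'E'
from h import *
a,d=cams.capture('side'); s=readout.sense(); print(s['eef_pos'],s['force'],s['time_s'])
cv2.imwrite('pics/d.png',cv2.cvtColor(cv2.resize(a[90:200,170:280],None,fx=5,fy=5),4))
E
```

```text
[424.33857429 295.68026405  71.19231187] [-1.2004698   0.38162583 -0.32268936] 4.3
```

View pics/d.png

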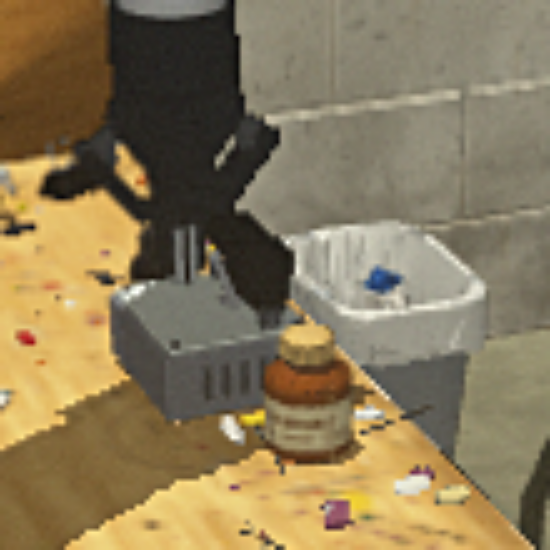

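The guard is slightly raised at about (250,250), with the steel toggle still upright and off at about (215,265) just in front of the finger. I'll keep pushing slowly.

Request:
step_arm(plan="0 0.3 0 0 0;0 0.6 0 0 0;0 0.9 0 0 0;0 1.2 0 0 0;0 1.5 0 0 0;0 1.8 0 0 0;0 2.1 0 0 0;0 2.1 0 0 0")

```text
time_s: 5.1
eef_pos: [445.7, 295.7, 71.3]
ee_rot: [0.0, 0.707, 0.707, 0.0]
force: [-0.8, 0.0, 0.7]
grip_width: -0.004
```

```bash
python3 - <<'E'
from h import *
a,d=cams.capture('side'); s=readout.sense(); print(s['eef_pos'],s['force'],s['time_s'])
cv2.imwrite('pics/e.png',cv2.cvtColor(cv2.resize(a[90:200,170:280],None,fx=5,fy=5),4))
E
```

```text
[445.51956753 295.66181164  71.22715906] [-1.37639557 -0.01231298  1.04234169] 5.15
```

View pics/e.png

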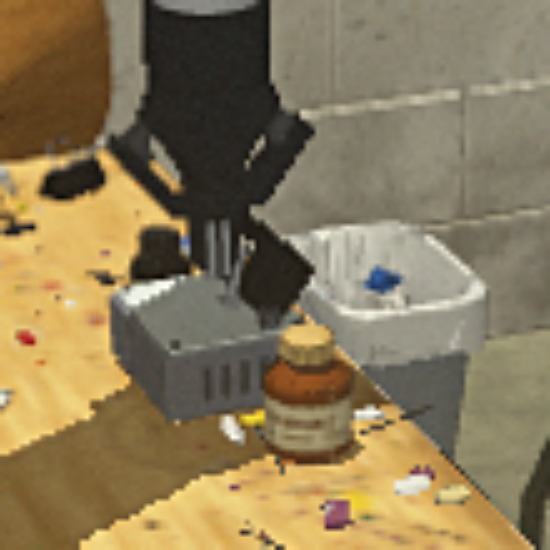

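The guard is well open at about (280,280), and the toggle at about (235,270) now leans away. I'll move on in 1 mm rows until the force shows the end stop.

Request:
step_arm(plan="0 0.1 0 0 0;0 0.2 0 0 0;0 0.3 0 0 0;0 0.3 0 0 0")

```text
time_s: 5.55
eef_pos: [448.3, 295.6, 71.2]
ee_rot: [-0.0, 0.707, 0.707, -0.0]
force: [-1.0, 0.7, 0.0]
grip_width: -0.002
```

Request:
step_arm(plan="0 0.1 0 0 0;0 0.2 0 0 0;0 0.2 0 0 0")

```text
time_s: 5.85
eef_pos: [450.3, 295.7, 71.3]
ee_rot: [-0.0, 0.707, 0.707, -0.0]
force: [-3.1, 0.1, -0.6]
grip_width: -0.004
```

Request:
step_arm(plan="0 0.1 0 0 0;0 0.1 0 0 0")

```text
time_s: 6.05
eef_pos: [450.7, 295.7, 71.1]
ee_rot: [-0.0, 0.707, 0.707, -0.001]
force: [-4.9, 0.1, 1.6]
grip_width: -0.003
```

Request:
step_arm(plan="0 0.1 0 0 0;0 0.1 0 0 0")

```text
time_s: 6.25
eef_pos: [451.0, 295.7, 71.0]
ee_rot: [-0.001, 0.707, 0.707, -0.001]
force: [-8.3, -0.6, 2.1]
grip_width: -0.001
```

The force is climbing while the TCP has stalled, so the toggle is at its stop. I'll retract level, then up.

Request:
step_arm(plan="0 -0.5 0 0 0;0 -1 0 0 0;0 -2 0 0 0;0 -3 0 0 0;0 -4 0 0 0;0 -6 0 0 0;0 -8 0 0 0;0 -8 -4 0 0;0 -8 -9 0 0;0 -8 -9 0 0")

```text
time_s: 7.25
eef_pos: [374.2, 297.0, 167.1]
ee_rot: [0.002, 0.707, 0.707, 0.005]
force: [1.0, -0.3, -0.6]
grip_width: 0.003
```

```bash
python3 - <<'E'
from h import *
a,d=cams.capture('side'); b,e=cams.capture('top'); s=readout.sense(); print(s['eef_pos'],s['force'],s['time_s'])
for t in('guard','ink_bottle','varnish','thread','fan_toggle'):
  for n,dd in(('top',e),('side',d)):
    for r in spotter.regions_of(n,t)[:1]:
        P,_=world(n,dd,r['pixels']); print(n,t,round(r['conf'],2),np.round(np.median(P,0)),np.round(np.percentile(P,[2,98],axis=0)).tolist())
cv2.imwrite('pics/f.png',cv2.cvtColor(np.hstack([cv2.resize(x,None,fx=3.5,fy=3.5) for x in(a[90:220,170:280],b[130:260,60:170])]),4))
E
```

```text
[372.1766397  295.89305509 162.15838582] [ 0.05134588 -0.58292783 -0.88160625] 7.35
top guard 0.94 [454. 292.  96.] [[430.0, 258.0, 88.0], [477.0, 330.0, 100.0]]
side guard 0.63 [461. 280.  96.] [[431.0, 256.0, -509.0], [965.0, 1755.0, 100.0]]
side ink_bottle 0.73 [459. 173.  42.] [[440.0, 161.0, 7.0], [488.0, 194.0, 75.0]]
top varnish 0.81 [460. 184.  53.] [[439.0, 165.0, -0.0], [490.0, 225.0, 76.0]]
side varnish 0.94 [458. 172.  42.] [[440.0, 161.0, 8.0], [487.0, 194.0, 75.0]]
top thread 0.5 [ 443. -273.   39.] [[431.0, -289.0, 3.0], [456.0, -262.0, 44.0]]
side thread 0.62 [ 441. -284.   31.] [[433.0, -292.0, 4.0], [457.0, -267.0, 42.0]]
```

View pics/f.png

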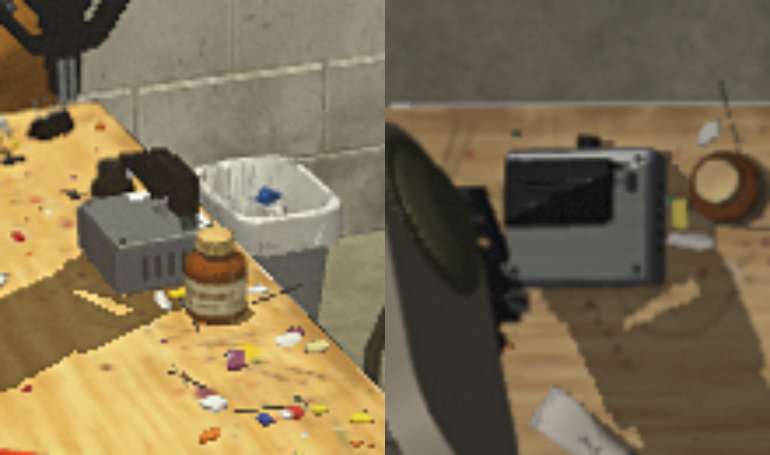

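The guard is shut: its roof spans x 430–477 mm with the top at 96–100 mm, as at the start. The varnish jar and spool have not moved, and the arm is clear.

```bash
python3 -c "
from h import *
print(workorder.finish_job())"
```

```text
the job is handed in; nothing more can be done
None
```

I lifted the guard with the back of the closed fingers and pushed the extractor's toggle over to its far stop. I then backed the finger straight out, raised it clear, and handed the job in at about 7.6 s of the 32 s allowed. The hand-in gave no verdict.

- **Toggle:** I take it to be on from the push alone. The force rose to about 8 N (limit 30 N) while the fingertip stalled at x = 451 mm, roughly where the toggle's stop was expected. The closed guard hides it, so no picture confirms it after I withdrew.
- **Guard:** It is back where it started, with the roof spanning x 430–477 mm at a height of about 96–100 mm.
- **Varnish jar and thread spool:** Their measured positions match the start to within 1–2 mm.
- **Ink bottle:** The final check did not detect it properly. The top camera missed it, and the side camera's "ink bottle" was really the jar. In the last side picture a dark shape beside the box fits the bottle, but I did not measure its position. I never moved the fingers near it.
- **Lamp toggle:** I did not measure it. The arm passed no lower than about 230 mm over that box.
- **Arm:** At the end it was clear of everything, and the force readings were only noise.

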